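Trim both meters of a welding machine's meter card

ROBOT

A 6-joint arm with a two-finger parallel gripper is mounted at the origin on the work surface. World frame = base frame: x ahead of the robot, y to its left, z up, the work surface at z = 0. Lengths are in m, angles in rad, forces in N, time in s.
With the tool pointing down it reaches from about 0.3 to 0.75 m from the base axis. Payload 8.5 kg.
Tool frame: the origin (TCP) lies at the very end of the fingers, on their centre line; the grasp point (between the pads) lies r.grip_point_offset behind it (r.grip_point_offset is the distance from the TCP to the grasp point, in m); z points along the fingers, y is the line along which they close (so a half turn about z gives the same grasp; the last joint's range is limited). The gripper opens to 85 mm and grips with 20 to 120 N. Pads are 22 mm wide; open, the fingers measure 114 mm over their backs; the gripper's body (76 mm by 85 mm) begins 54 mm behind the grasp point. The pads swing forward as they close: fully open they stand 13 mm farther back than shut.
Start: joints at [-1.494, 0.381, 1.297, -0, 1.464, -0.215], TCP at [0.158, -0.527, 0.231] pointing down, gripper open.
Joint ranges: [-3.11, 3.11], [-0.89, 2.33], [0.22, 2.48], [-1.42, 4.56], [0.17, 2.85], [-2.88, 2.88]. Speed limits (rad/s): [2.39, 2.39, 3.14, 3.14, 3.14, 3.14].

INTERFACE

Orientations are given as a unit quaternion [x, y, z, w].
In Python, from rig import sensors, viewer, r gives the robot as it stands.
- The arm moves only by the shell command python3 -m handwheel 'ROWS' [FORCE]. ROWS is JSON, one flat list of numbers, 7 for each row, row after row: the shift along the tool's x, y, z in m, then the turn, a rotation vector about the tool's x, y, z in rad, then the closure, from -1 (fully open) to 1 (shut). A call has 1 to 20 rows; each row shifts and turns the commanded pose from where the row before left it, along the tool's axes as they then stand; what a row does not reach is not made up. A row lasts 1/12 s, in which the tool goes at most 41.7 mm and 7.16 degrees, less where a joint would pass 70% of its speed; a pose out of reach is approached as far as the arm can. A call is refused whole if a number of a shift passes 0.0417 or a number of a turn 0.125, either way. A call with a gripper value outside its range is refused whole. The fingers move at their own pace and stop on an object; FORCE is the grip in N (left out, the last holds). Time passes only in rows, so rows that do not move let the fingers close. It gives the time, the measured TCP pose, the force, the opening and the grip force at its end, in the units of the state.
- sensors.get_state(): the state, without advancing time (a new reading comes with each control period).
- viewer.camera(name): name is "scene" or "top" or "wrist"; returns the picture (420x560x3 uint8, red, green, blue); there is no depth.
- viewer.camera_info(name): a dict with "fov_y" (degrees; the focal length in pixels is half the picture's height over the tangent of half this angle, whatever the lens; pixels are square), "cx", "cy" (the principal point, pixels), "R" (3x3) and "t" (3): a world point X has camera coordinates R X + t. Camera axes: x right, y down, z forward; pixel columns grow to the right and rows downward; lengths in m; the calibration is good to about 2 mm. A picture is of the moment at which its call begins: read the wrist's pose just before it. camera_info takes no time and is no camera call; for the wrist camera it gives the pose at the moment of the call.
- r.close_job(): hands the job in; it is judged then, once.
Trained networks look in the newest picture that a camera, given by its name, has taken for a name from the list of things; names that differ only in an ending like _2 or _b are one class to them, and where a whole thing is asked for, a point or a joint stands for the part that bears it (a point fixed in the world has none). Each returns a list of dicts, best first, with "score" (0 to 1); they miss things now and then, are a little off and sometimes report something else, mostly with a low value. They report only what shows in the picture. A call takes as long as a camera call. They do not tell look-alikes from the thing itself.
- viewer.spot_in(camera, thing): "centre" ([column, row] in pixels, amid what is visible of it).
- viewer.cut_out(camera, thing): "mask" (420x560 bool, what is visible of it) and "centre" ([column, row] in pixels, amid what is visible of it).
The state is a dict: "time": time; "qpos": joint angles; "joint_vel": joint speeds; "joint_torque": joint torques, N m; "ee_pos": TCP position; "tcp_rot": TCP orientation; "ft_force": force on the tool from outside, world axes, zero at the start; "ft_torque": the same for the moment, N m; "opening": opening from 0.0 (shut) to 1.0 (fully open); "grip_force": force on a finger pad.
Only numpy, scipy, OpenCV 4.12 (cv2) and the standard library are available. Lean on these libraries where they do the work, as an engineer would, in place of code of your own. Each camera call takes 0.05 s, during which the arm holds its last target. There are 200 camera calls.

TASK

Take the plastic tuning tool from the tool rack and use it to turn the left and the right slotted trimmer on the open meter card, each until the needle of its meter lies over the middle of the round tip of the marker hand in that same meter. Leave the middle trimmer as it is, do not force the trimmers or knock over or shift the other tools and things on the bench, and finish with the tuning tool standing back in the rack.

Things in the scene. Friction and masses are not known exactly. Their poses are not given: they have to be found in the camera images.
- unit: open meter card of a welding machine, fixed to the bench: grey tray 200 (x) by 264 (y) mm, rim 30 mm high. Origin: middle of its underside, on the bench; yaw within 0.35 rad; at yaw 0 its x points away from the robot, y to the left. On its +x side two square meters, dials up; in a row at x -14 mm three alike slotted trimmers: left (y 58), middle (0), right (-58); on its -x side tall parts
- left_slot (a point): middle of the top face of the left trimmer's brass screw, 46 mm above the bench, facing up: 12 mm across, straight slot 3.6 mm wide, 5 mm deep, its lips bevelled to 5.6 mm over the top 2 mm. It lies in a round black guide bush of 22 mm outer diameter: bore 12 mm for 6.5 mm above the screw's face, then a cone that opens to 17 mm at the rim, 11 mm above the face. Axes as unit
- right_slot (a point): the same point of the right trimmer, of the same form and size
- middle_slot (a point): the same point of the middle trimmer, of the same form and size, which is to be left as it is
- middle_slot_end (a point): point on the middle trimmer's slot, 5 mm from its axis; it goes round with that screw
- tall_parts (a point): middle of the row of tall parts on the card's -x side, on the circuit board at unit x -75, y 0, z 18 mm. All of them lie at unit x below -54 mm: two capacitors 35 mm thick, tops 114 mm above the bench (y 66 and 106), a finned heat sink 67 mm high (y -46 to 26), a transformer 74 mm high (y -122 to -62). Axes as unit
- left_trim (a joint): turn of the left trimmer's screw about the vertical, rad, positive counter-clockwise seen from above; at 0 its slot runs along the unit's x axis, so the slot's heading is the unit's yaw plus this. Stops at -1.6 and 1.6; friction 0.03 N m, stays where it is left. The left needle turns the same way by 0.6 of this angle
- right_trim (a joint): the same for the right trimmer and the right meter
- left_needle (a joint): turn of the left meter's needle, rad, positive counter-clockwise from above; at 0 it points along the unit's x axis. Thin black pointer 55 mm long, pivot at unit x 22, y 52 mm, turned by the left trimmer. The meter is a black square 84 mm wide, 80 mm deep, its middle at unit x 52, y 52, its top 60 mm above the bench
- right_needle (a joint): the same for the right meter (pivot at unit x 22, y -52; middle at x 52, y -52 mm), turned by the right trimmer
- left_marker (a joint): turn of the left meter's marker hand about the needle's pivot, counted like the needle: a shorter, broader black hand under the needle, with a round tip 9 mm wide centred 36 mm from the pivot. It shows the reading wanted; it lies behind the window and does not move
- right_marker (a joint): the same for the right meter
- left_needle_tip (a point): point on the left needle 54 mm from its pivot; its x axis runs along the needle
- right_needle_tip (a point): the same for the right needle
- left_marker_tip (a point): centre of the left marker hand's round tip, 36 mm from its pivot; its x axis runs along the hand
- right_marker_tip (a point): the same for the right marker hand
- rack: fixed dark steel tool rack: plate 184 (y) by 50 (x) by 8 mm, its top 75 mm above the bench, on end legs. Three round 15 mm holes with a small lead-in at y -60, 0 and 60 mm, x 0; each holds one upright tool, which one in which varies. Origin: middle of its underside, on the bench
- tuner: tuning tool: grey plastic, 109 mm long, about 25 g, upright in the rack, loose. Origin on its axis, at the underside of its collar (22 mm wide, 4 mm thick), which rests on the rack's plate; z up. Above the collar a six-sided handle up to z 59 mm, below it a round shank 10.4 mm thick to z -44 mm and a flat blade to z -50 mm. Turned half round it is the same
- tuner_tip (a point): middle of the end of the tuning tool's blade, 50 mm below its origin; the blade is 8.8 mm wide along the tool's x axis, 2 mm thick along y and 6 mm long; above it the round shank tapers out from 8.8 to 10.4 mm over 3 mm. Axes as tuner
- screwdriver: bystander in the rack, loose: steel screwdriver with a fat round black ribbed handle 27 to 30 mm in diameter and 68 mm high. Origin at the handle's underside, on the plate
- nutdriver: bystander in the rack, loose: nut driver with a round waisted grey handle 24 mm in diameter and 55 mm high, steel shank. Origin at the handle's underside, on the plate
- spraycan: bystander: grey spray can with cap, 65 mm in diameter, 175 mm high, standing loose on the bench between the card and the rack. Origin: centre of its underside
- flatbar: bystander: dark flat steel bar with four holes at one end, 160 by 60 by 8 mm, 0.55 kg, lying loose on the bench beyond the spray can. Origin: centre of its underside, x along it
- tuner_grip (a point): middle of the tuning tool's six-sided handle, 32 mm above its origin; the handle is 12 mm across flats, from 4 to 59 mm above the origin. Its three pairs of parallel flats face along the tool's x axis and at 60 and 120 degrees from it. Axes as tuner
Mind the look-alikes: they are no part of the job. Leave any blue look-alike of the rack alone.

How it is judged:
On the way, in this order (a step that is already met when the one before it is completed fails the run):
1. the tuning tool's blade is in the slot of the left or the right trimmer (((horizontal distance between tuner_tip and left_slot below 0.003 m and height (world z) of tuner_tip below 0.045 m) or (horizontal distance between tuner_tip and right_slot below 0.003 m and height (world z) of tuner_tip below 0.045 m))), for 0.1 s.
2. both needles lie over the round tips of their marker hands (angle between the x axis of left_needle_tip and the x axis of left_marker_tip, either way round below 0.07 rad and angle between the x axis of right_needle_tip and the x axis of right_marker_tip, either way round below 0.07 rad), for 0.2 s.
At the end, for the whole second after the job is handed in: Each needle stands within 0.07 rad (4 degrees) of the marker hand of its own meter, and the tuning tool stands at rest in a hole of the rack, upright within 0.12 rad, its collar down on the plate (within 4 mm), let go (all of step 2 and x of tuner in the frame of rack between -0.006 and 0.006 m and y of tuner in the frame of rack between -0.066 and 0.066 m and z of tuner in the frame of rack between 0.071 and 0.079 m and angle between tuner's own z axis and vertical below 0.12 rad and linear speed of tuner below 0.02 m/s); the robot touches nothing.
It fails at once if the middle trimmer is turned (its slot's end moves by more than 1.5 mm, about 0.3 rad) (distance of middle_slot_end from where it was at the start of the episode above 0.0015 m).
It fails at once if the tuning tool is pressed against the card with more than 70 N (contact force between tuner and unit above 70 N).
It fails at once if the screwdriver or the nut driver is shifted by more than 15 mm (distance of any of screwdriver, nutdriver from where it was at the start of the episode above 0.015 m).
It fails at once if the spray can or the flat bar is shifted by more than 20 mm (distance of any of spraycan, flatbar from where it was at the start of the episode above 0.02 m).
It also fails if it takes over 64 s, if anything falls off the work surface, if the arm or the gripper's body presses on something with over 40 N, if the wrist force passes 120 N, or if a joint passes its speed limit or range.

## Working session

There is one attempt and no reset: what is moved stays moved. The work goes in short steps, Python scripts to look and compute and a shell command to move; the robot and the scene stay as the last step left them, time stands still between calls to the robot, and variables do not carry over. Pictures are saved under pics/ and viewed, at most 10 in all, crops included, and the job is handed in when it is done.

```bash
ls; mkdir -p pics; python3 - <<'E'
from rig import sensors, viewer, r
import cv2,numpy as np
print(sensors.get_state(), r.grip_point_offset)
ims=[]
for c in ("scene","top","wrist"):
    im=viewer.camera(c); cv2.imwrite(f"pics/{c}0.png",im[:,:,::-1])
    i=viewer.camera_info(c); print(c,i)
    for n in ("tuner","rack","screwdriver","nutdriver","unit","spraycan","flatbar","left_slot","middle_slot","left_needle","left_marker"):
        print(n,[(round(d["score"],2),np.round(d["centre"]).tolist()) for d in viewer.spot_in(c,n)][:4])
E
```

```text
pics
{'time': 0.0, 'qpos': array([-1.49430971e+00,  3.81218584e-01,  1.29828826e+00,  1.62008981e-05,
        1.46358501e+00, -2.15298664e-01]), 'joint_vel': array([-8.55403362e-04, -4.83481758e-04,  6.48799678e-05, -5.42569253e-04,
       -1.82286498e-04,  2.88126204e-04]), 'joint_torque': array([ 8.31669568e-04, -4.48458874e+01, -2.31274974e+01, -1.15304128e-04,
        4.66117592e-03, -1.26463328e-05]), 'ee_pos': array([ 0.15819365, -0.52644829,  0.23069037]), 'tcp_rot': array([ 9.89376381e-01,  1.45374739e-01,  6.00188897e-05, -7.47236682e-04]), 'ft_force': array([0.6596437 , 0.52464177, 0.37757189]), 'ft_torque': array([-0.02031058, -0.06627413, -0.02717038]), 'grip_force': 0.0, 'opening': 1.0032545996173947} 0.0187
scene {'fov_y': 42.55847216873025, 'cx': 280.13960702140463, 'cy': 207.14345704617185, 'R': array([[ 0.78293522,  0.62204457, -0.0085442 ],
       [ 0.53972268, -0.68602293, -0.48792619],
       [-0.30937335,  0.3774031 , -0.87284307]]), 't': array([-0.48071353, -0.25452503,  1.34919649])}
tuner [(0.65, [330.0, 102.0]), (0.23, [178.0, 286.0])]
rack [(0.93, [321.0, 15
[... 904 characters left out ...]
ver [(0.48, [197.0, 233.0])]
nutdriver []
unit [(0.77, [376.0, 244.0])]
spraycan [(0.78, [302.0, 239.0])]
flatbar [(0.83, [282.0, 161.0])]
left_slot [(0.64, [375.0, 244.0])]
middle_slot [(0.71, [377.0, 245.0])]
left_needle []
left_marker []
wrist {'fov_y': 71.8907794300056, 'cx': 282.12966930649856, 'cy': 209.16622597993302, 'R': array([[ 2.87028443e-01, -9.57922059e-01, -4.52808810e-05],
       [-9.25493993e-01, -2.77324005e-01,  2.57977258e-01],
       [-2.47134664e-01, -7.40049037e-02, -9.66150988e-01]]), 't': array([-0.54976834, -0.03328868,  0.37770401])}
tuner []
rack []
screwdriver []
nutdriver []
unit []
spraycan []
flatbar []
left_slot []
middle_slot []
left_needle []
left_marker []
```

View pics/top0.png

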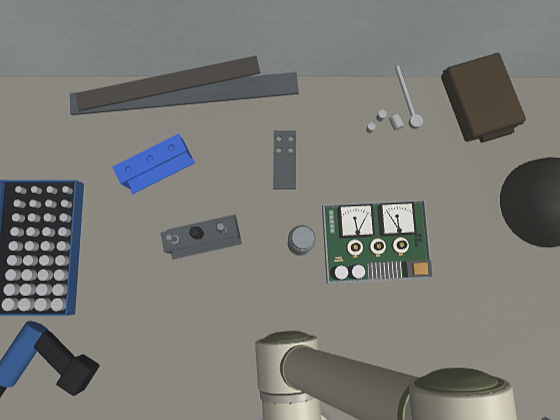

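View pics/scene0.png

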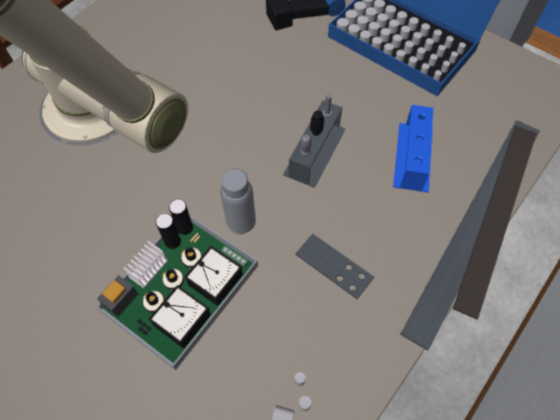

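Top picture: grey rack at (204,238) holding tools at (172,239), (197,233, fat black = screwdriver), (222,227); the blue look-alike rack is at (154,164); spray can at (301,240), card at (376,242). Candidates for the tuner: top (172,239)/scene (328,103) and top (222,227)/scene (306,145); the thin one at the far end looks like the tuner. A close crop will check this.

```bash
cat > h.py <<'E'
from rig import sensors, viewer, r
import cv2,numpy as np
def K(i):
    f=210/np.tan(np.radians(i["fov_y"]/2)); return f
def ray(i,p):
    d=np.array([(p[0]-i["cx"])/K(i),(p[1]-i["cy"])/K(i),1.]); R=np.array(i["R"]);
    return -R.T@np.array(i["t"]), R.T@d
def atz(i,p,z):
    c,d=ray(i,p); return c+d*(z-c[2])/d[2]
def proj(i,X):
    c=np.array(i["R"])@X+np.array(i["t"]); return np.array([i["cx"],i["cy"]])+K(i)*c[:2]/c[2]
def tri(obs):
    A=np.zeros((3,3));b=np.zeros(3)
    for i,p in obs:
        c,d=ray(i,p); d=d/np.linalg.norm(d); P=np.eye(3)-np.outer(d,d); A+=P;b+=P@c
    X=np.linalg.solve(A,b); return X,[np.round(np.array(p)-proj(i,X),1) for i,p in obs]
E
python3 - <<'E'
from h import *
T=viewer.camera_info("top");S=viewer.camera_info("scene")
for n,a,b in (("A",(172,239),(328,103)),("B",(222,227),(306,145)),("sd",(197,233),(317,122)),("can",(301,238),(236,182))): print(n,tri([(T,a),(S,b)]))
for p in ((356,247),(378,246),(401,245)): print(atz(T,p,.057))
s=cv2.imread("pics/scene0.png");t=cv2.imread("pics/top0.png")
a=cv2.resize(s[85:185,275:355],(400,500),interpolation=3);b=cv2.resize(t[200:270,150:250],(400,280),interpolation=3)
o=np.zeros((500,800,3),np.uint8);o[:,:400]=a;o[:280,400:]=b;cv2.imwrite("pics/crop.png",o)
E
```

```text
A (array([0.51307456, 0.29709807, 0.10578675]), [array([0.8, 0.7]), array([ 1.1, -0.3])])
B (array([0.54189975, 0.17894432, 0.09977525]), [array([0.5, 0.5]), array([ 0.8, -0.2])])
sd (array([0.52694583, 0.23725243, 0.10862399]), [array([0.7, 0.6]), array([ 1. , -0.3])])
can (array([ 0.51073756, -0.00864188,  0.15546446]), [array([0.5, 0.4]), array([ 0.7, -0.1])])
[ 0.49574618 -0.14960587  0.057     ]
[ 0.4982642  -0.20417638  0.057     ]
[ 0.50078559 -0.26125571  0.057     ]
```

View pics/crop.png

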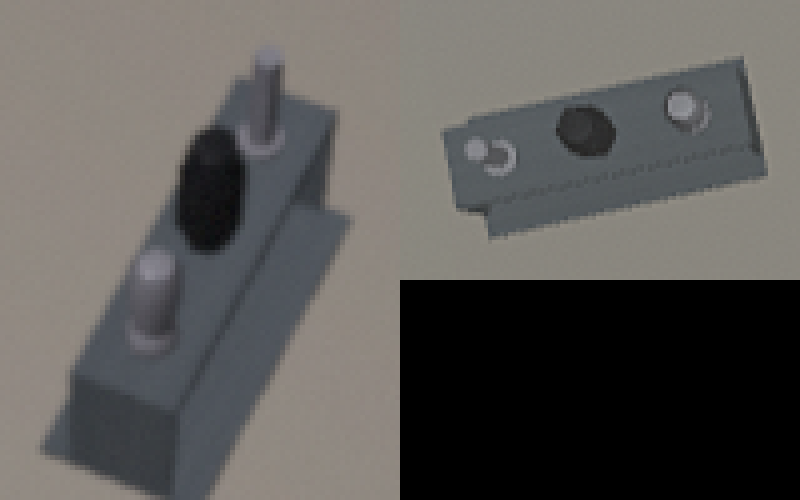

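The crop shows the thin collared hex handle at the +y end (scene (328,103), top (172,239)), so that is the tuner. The waisted grey one at the other end is the nut driver. Next I'll move the wrist camera over the card.

```bash
python3 -m handwheel '[0.0333,-0.0195,0,0,0,0,-1, 0.0333,-0.0195,0,0,0,0,-1, 0.0333,-0.0195,0,0,0,0,-1, 0.0333,-0.0195,0,0,0,0,-1, 0.0333,-0.0195,0,0,0,0,-1, 0.0333,-0.0195,0,0,0,0,-1, 0.0333,-0.0195,0,0,0,0,-1, 0.0333,-0.0195,0,0,0,0,-1, 0.0333,-0.0195,0,0,0,0,-1, 0.0333,-0.0195,0,0,0,0,-1, 0.0333,-0.0195,0,0,0,0,-1, 0.0333,-0.0195,0,0,0,0,-1, 0.0333,-0.0195,0,0,0,0,-1, 0,0,0,0,0,0,-1, 0,0,0,0,0,0,-1, 0,0,0,0,0,0,-1]'
cat >> h.py <<'E'
import pickle
def snap(name,cam="wrist"):
    i=viewer.camera_info(cam); im=viewer.camera(cam)
    cv2.imwrite(f"pics/{name}.png",im[:,:,::-1]); pickle.dump(i,open(f"pics/{name}.pkl","wb")); return i,im[:,:,::-1].copy()
def load(name): return pickle.load(open(f"pics/{name}.pkl","rb")),cv2.imread(f"pics/{name}.png")
E
python3 - <<'E'
from h import *
i,im=snap("u1")
for n in ("left_slot","left_needle","left_marker","unit","tall_parts","tuner"):
    print(n,[(round(d["score"],2),np.round(d["centre"],1).tolist()) for d in viewer.spot_in("wrist",n)][:4])
E
```

```text
time: 3.13
ee_pos: [0.4997, -0.1596, 0.2312]
tcp_rot: [0.989, 0.146, -0.0, 0.0]
ft_force: [-0.4, -0.5, -0.2]
opening: 1.004
grip_force: 0.0
left_slot [(0.64, [318.4, 181.4])]
left_needle [(0.44, [288.4, 160.6])]
left_marker [(0.52, [291.9, 129.2])]
unit [(0.69, [317.5, 177.1])]
tall_parts [(0.59, [316.6, 181.4])]
tuner [(0.42, [379.5, 183.0]), (0.17, [118.1, 144.5])]
```

View pics/u1.png

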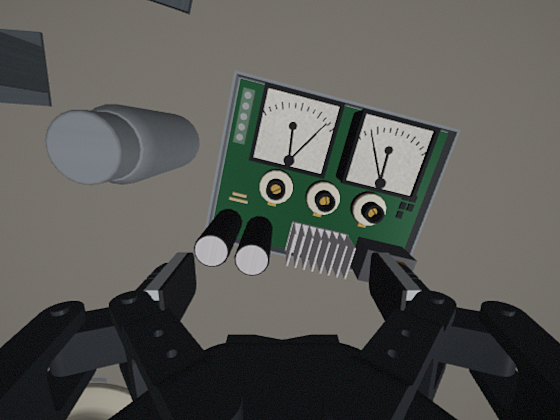

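The card shows clearly: trimmers at (276,188), (323,199), (372,210); left needle from (288,160) towards (327,123) with its marker tip at (292,126); right needle from (380,183) towards (371,130) with its marker tip at (388,150). I'll take a second, closer view.

```bash
python3 -m handwheel '[-0.0072,0.024,0.03,0,0,0,-1, -0.0072,0.024,0.03,0,0,0,-1, 0,0,0,0,0,0,-1, 0,0,0,0,0,0,-1, 0,0,0,0,0,0,-1]'
python3 - <<'E'
from h import *
i,im=snap("u2")
j,jm=load("u1")
o=np.zeros((600,800,3),np.uint8)
o[:330]=cv2.resize(jm[85:225,220:460],(800,467),interpolation=3)[:330] if 0 else 0
o=cv2.resize(im[80:290,140:420],(800,600),interpolation=3)
cv2.imwrite("pics/u2c.png",o)
E
```

```text
time: 3.9
ee_pos: [0.5001, -0.2095, 0.1721]
tcp_rot: [0.989, 0.145, 0.0, 0.0]
ft_force: [0.2, 0.6, 0.4]
opening: 0.996
grip_force: 0.0
```

View pics/u2c.png

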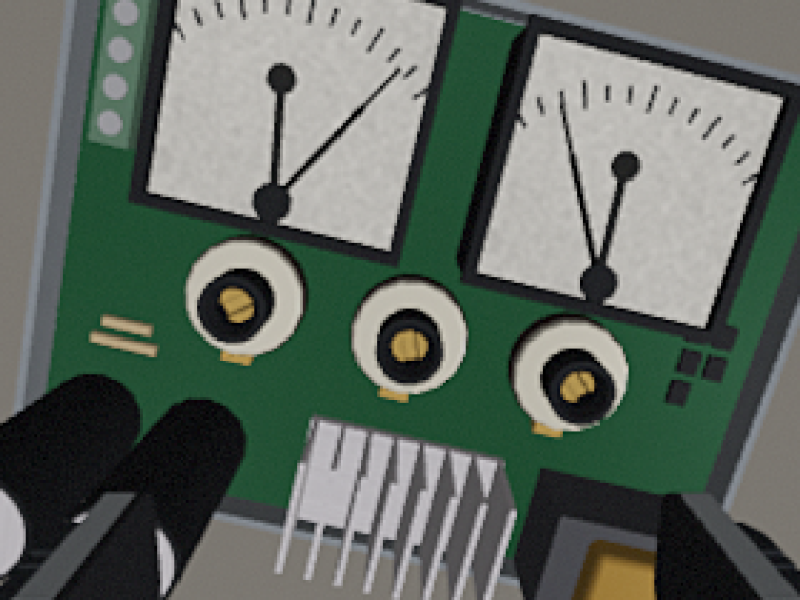

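```bash
cat > fit.py <<'E'
from h import *
from scipy.optimize import least_squares
def gold(im,p,rad=9):
    h=cv2.cvtColor(im,cv2.COLOR_BGR2HSV); m=cv2.inRange(h,(12,90,60),(32,255,255))
    k=np.zeros_like(m); cv2.circle(k,(int(p[0]),int(p[1])),rad,255,-1); m&=k
    M=cv2.moments(m,True); 
    return np.array([M["m10"]/M["m00"],M["m01"]/M["m00"]]),M["m00"]
u2=lambda x,y:np.array([140+x/800*280,80+y/600*210])
i1,m1=load("u1");i2,m2=load("u2")
g2=[gold(m2,u2(*p),8)[0] for p in((238,304),(409,344),(578,386))]
g1=[gold(m1,p,7)[0] for p in((276,188),(324,200.5),(373,212))]
print(np.round(g1,1).tolist(),np.round(g2,1).tolist())
tr=[]
for a,b in zip(g1,g2):
    X,e=tri([(i1,a),(i2,b)]); tr.append(X); print(np.round(X,4),e, np.round(atz(i2,b,.046),4),np.round(atz(i1,a,.046),4))
piv2=[u2(272,203),u2(598,282)];piv1=[(288.5,160.5),(380,183)]
for a,b in zip(piv1,piv2): print("piv",tri([(i1,a),(i2,b)]),atz(i2,b,.058))
A=[atz(i2,b,.046) for b in g2]; d=A[0]-A[2]; print("yaw from slots",np.arctan2(-d[0],d[1]),np.hypot(*d[:2]), "mid dev",(A[0]+A[2])/2-A[1])
# angles of needles/markers at plane z
E
cat >> fit.py <<'E'
yaw=np.arctan2(-d[0],d[1])
pts={"L":(u2(272,203),u2(398,70),u2(281,78)),"R":(u2(598,282),u2(562,95),u2(625,165))}
for k,(p,n,m) in pts.items():
    P,N,M=[atz(i2,q,.059)[:2] for q in(p,n,m)]
    an=lambda v:np.arctan2(v[1],v[0])-yaw
    print(k,"needle",an(N-P),np.hypot(*(N-P)),"marker",an(M-P),np.hypot(*(M-P)))
E
python3 fit.py
```

```text
[[275.4, 188.6], [324.3, 200.3], [372.1, 211.9]] [[222.5, 186.1], [282.8, 200.5], [341.4, 214.5]]
[ 0.4993 -0.1514  0.0468] [array([-0.,  0.]), array([ 0., -0.])] [ 0.4991 -0.1513  0.046 ] [ 0.4991 -0.1514  0.046 ]
[ 0.5025 -0.2093  0.048 ] [array([ 0., -0.]), array([-0.,  0.])] [ 0.5021 -0.2094  0.046 ] [ 0.5022 -0.2097  0.046 ]
[ 0.5058 -0.2664  0.0501] [array([-0., -0.]), array([0., 0.])] [ 0.5049 -0.2675  0.046 ] [ 0.5051 -0.268   0.046 ]
piv (array([ 0.53490547, -0.15600579,  0.05590029]), [array([-0.,  0.]), array([ 0., -0.])]) [ 0.53514714 -0.1562856   0.058     ]
piv (array([ 0.540569  , -0.26003141,  0.05663389]), [array([-0. ,  0.1]), array([ 0. , -0.1])]) [ 0.54079748 -0.25964368  0.058     ]
yaw from slots 0.05003994659306844 0.11644200030295299 mid dev [-5.18220759e-05  3.74840860e-05  0.00000000e+00]
L needle -0.5478309063100417 0.05397777500147404 marker 0.1260984398978648 0.03608325320582775
R needle 0.4864423212373411 0.05695111449181001 marker 0.07259085737500157 0.035795559341028516
```

Both views agree: the slots triangulate to 47–50 mm high, their spacing is 116.4 mm, and the unit yaw is 0.05. The left trimmer has to turn +1.12 rad and the right one −0.69 rad. Next, the tuner.

```bash
python3 -m handwheel '[0,0,-0.04,0,0,0,-1, 0,0,-0.04,0,0,0,-1, 0,0,-0.04,0,0,0,-1, 0.0111,-0.0368,0,0,0,0,-1, 0.0111,-0.0368,0,0,0,0,-1, 0.0111,-0.0368,0,0,0,0,-1, 0.0111,-0.0368,0,0,0,0,-1, 0.0111,-0.0368,0,0,0,0,-1, 0.0111,-0.0368,0,0,0,0,-1, 0.0111,-0.0368,0,0,0,0,-1, 0.0111,-0.0368,0,0,0,0,-1, 0.0111,-0.0368,0,0,0,0,-1, 0.0111,-0.0368,0,0,0,0,-1, 0.0111,-0.0368,0,0,0,0,-1, 0.0111,-0.0368,0,0,0,0,-1, 0.0111,-0.0368,0,0,0,0,-1]'
python3 -m handwheel '[0,0,0.01,0,0,-0.125,-1, 0,0,0.01,0,0,-0.125,-1, 0,0,0.01,0,0,-0.125,-1, 0,0,0.01,0,0,-0.125,-1, 0,0,0.01,0,0,-0.125,-1, 0,0,0.01,0,0,-0.125,-1, 0,0,0,0,0,-0.125,-1, 0,0,0,0,0,-0.125,-1, 0,0,0,0,0,-0.125,-1, 0,0,0,0,0,-0.125,-1, 0,0,0,0,0,-0.125,-1, 0,0,0,0,0,-0.125,-1, 0,0,0,0,0,0,-1, 0,0,0,0,0,0,-1, 0,0,0,0,0,0,-1]'
python3 - <<'E'
from h import *
i,im=snap("t1")
print(np.round(sensors.get_state()["qpos"],3))
T=viewer.spot_in("wrist","tuner"); print(T)
X=np.array([.513,.297,.105]);p=proj(i,X);print(p)
x,y=int(min(max(p[0]-100,0),360)),int(min(max(p[1]-75,0),270));print(x,y)
cv2.imwrite("pics/t1c.png",cv2.resize(im[y:y+150,x:x+200],(800,600),interpolation=3))
E
```

```text
time: 5.28
ee_pos: [0.4994, 0.2929, 0.2931]
tcp_rot: [0.989, 0.146, 0.001, -0.0]
ft_force: [0.9, -1.3, 0.0]
opening: 1.001
grip_force: 0.0
time: 6.53
ee_pos: [0.5003, 0.2905, 0.2321]
tcp_rot: [0.626, 0.78, 0.001, 0.0]
ft_force: [0.2, -0.7, 0.1]
opening: 1.001
grip_force: 0.0
[ 0.321  0.43   1.215 -0.     1.495  0.103]
[{'centre': [297.5, 204.1], 'score': 0.66}]
[296.77219587 198.84264814]
196 123
```

View pics/t1c.png

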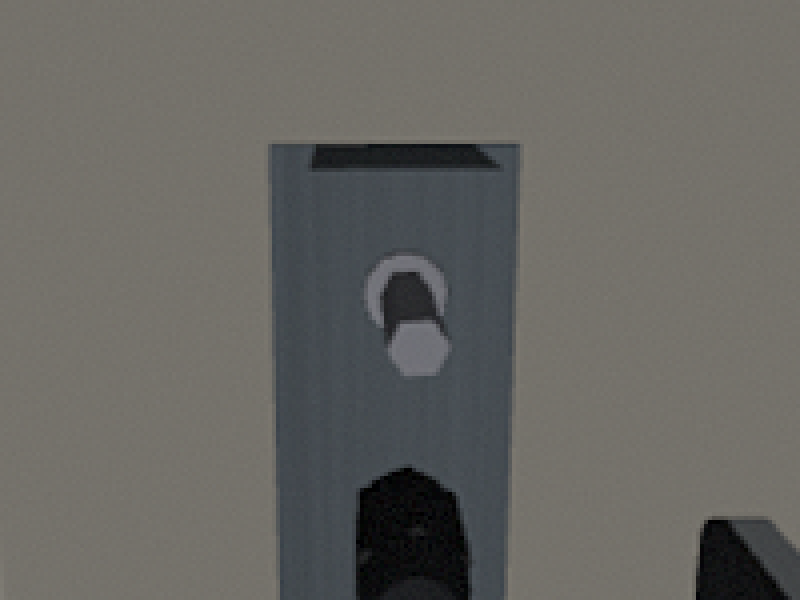

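The crop shows the collar at full-image (297.5,196.5) and the hexagonal top at (300.6,210), with flats facing image up/down. The gripper therefore has to turn 30° to close on flats.

```bash
python3 - <<'E'
from h import *
from scipy.spatial.transform import Rotation as Ro
i,im=load("t1")
S=viewer.camera_info("scene");T=viewer.camera_info("top")
print(atz(i,(300.6,210),.134),atz(i,(297.5,196.5),.079))
print("top pt",tri([(i,(300.6,210)),(S,(328.6,95.8)),(T,(168.8,237.3))]))
print("collar",tri([(i,(297.5,196.5)),(S,(327.4,112.5)),(T,(174.5,239.2))]))
# heading of flat edges
a,b=[atz(i,(196+x/4,123+y/4),.134) for x,y in((387,347),(450,347))]; d=b-a
print("vertex dir",np.arctan2(d[1],d[0]),np.hypot(*d[:2]))
s=sensors.get_state();R=Ro.from_quat(s["tcp_rot"]).as_matrix();print("heading x",np.arctan2(R[1,0],R[0,0]),s["ee_pos"])
E
```

```text
[0.51550368 0.29430016 0.134     ] [0.51581798 0.2940752  0.079     ]
top pt (array([0.51486143, 0.29534194, 0.13452679]), [array([0.4, 1.1]), array([0.7, 0.2]), array([-0.1,  0.8])])
collar (array([0.51548501, 0.29532651, 0.07809936]), [array([0.1, 1.4]), array([0.9, 0.3]), array([-0.2,  1. ])])
vertex dir 0.2167762287904174 0.013534736304345967
heading x 1.7896739797034091 [0.50037682 0.2903363  0.23168989]
```

```bash
python3 -m handwheel '[0,0,0,0,0,0.125,0, 0,0,0,0,0,0.125,0, 0,0,0,0,0,0.125,0, 0,0,0,0,0,0.125,0, 0.0083,0.0132,0,0,0,0.024,0, 0,0,0.035,0,0,0,0, 0,0,0.035,0,0,0,0, 0,0,0.035,0,0,0,0, 0,0,0.035,0,0,0,0, 0,0,0,0,0,0,0, 0,0,0,0,0,0,0]' 40
python3 -m handwheel '[0,0,0,0,0,0,1, 0,0,0,0,0,0,1, 0,0,0,0,0,0,1, 0,0,0,0,0,0,1, 0,0,0,0,0,0,1, 0,0,0,0,0,0,1]' 40
python3 - <<'E'
from h import *
print(sensors.get_state())
E
```

```text
time: 7.55
ee_pos: [0.5152, 0.2944, 0.091]
tcp_rot: [0.806, 0.592, -0.001, -0.0]
ft_force: [0.1, 0.5, 0.3]
opening: 0.499
grip_force: 0.0
time: 8.05
ee_pos: [0.5165, 0.2949, 0.0937]
tcp_rot: [0.806, 0.592, 0.002, 0.001]
ft_force: [-1.6, -0.7, 8.3]
opening: 0.133
grip_force: 39.1
{'time': 8.05, 'qpos': array([ 3.19896623e-01,  5.82704836e-01,  1.37355028e+00, -9.16907288e-06,
        1.18074669e+00,  6.23008934e-01]), 'joint_vel': array([-0.00011499,  0.00155569, -0.00126217,  0.00049137,  0.00015693,
        0.00026356]), 'joint_torque': array([ 1.36758320e-02, -4.73371017e+01, -1.76341027e+01,  1.91732455e-02,
       -1.25788338e-01,  1.14801918e-03]), 'ee_pos': array([0.51654403, 0.29489525, 0.09373124]), 'tcp_rot': array([8.05754902e-01, 5.92244687e-01, 2.18192079e-03, 7.12895426e-04]), 'ft_force': array([-1.57372658, -0.71866643,  8.32498137]), 'ft_torque': array([-0.03856136,  0.09899556,  0.05989907]), 'grip_force': 39.14368551748339, 'opening': 0.13268688294702743}
```

```bash
python3 -m handwheel '[0,0,-0.02,0,0,0,1, 0,0,-0.04,0,0,0,1, 0,0,-0.04,0,0,0,1, 0,0,-0.04,0,0,0,1, 0,0,-0.04,0,0,0,1, 0,0,0,0,0,0,1, 0,0,0,0,0,0,1]'
python3 - <<'E'
from h import *
from scipy.spatial.transform import Rotation as Ro
s=sensors.get_state();print(s["ee_pos"],s["tcp_rot"],s["ft_force"],s["opening"],s["grip_force"])
i,im=snap("g1")
R=Ro.from_quat(s["tcp_rot"]).as_matrix()
P=lambda v:proj(i,s["ee_pos"]+R@np.array(v))
for z in(0,.0187,.0627,.0687): print(z,P((0,0,z)))
p=P((0,0,.05));print(viewer.spot_in("wrist","tuner"))
x,y=int(p[0]-60),int(p[1]-45);print(x,y)
cv2.imwrite("pics/g1c.png",cv2.resize(im[y:y+90,x:x+120],(800,600),interpolation=3))
E
```

```text
time: 8.63
ee_pos: [0.5159, 0.2947, 0.2745]
tcp_rot: [0.806, 0.592, 0.003, 0.001]
ft_force: [-0.0, 0.7, -1.4]
opening: 0.131
grip_force: 39.1
[0.51589089 0.29471837 0.27452729] [0.80571032 0.59230106 0.00305917 0.00098289] [-0.0091586   0.69453814 -1.43146353] 0.13149085601653557 39.10797347081825
0 [282.85180911 258.51640629]
0.0187 [282.76092161 245.22274171]
0.0627 [282.60738475 222.76566483]
0.0687 [282.59103318 220.37400163]
[{'centre': [282.2, 274.5], 'score': 0.65}]
222 183
```

View pics/g1c.png

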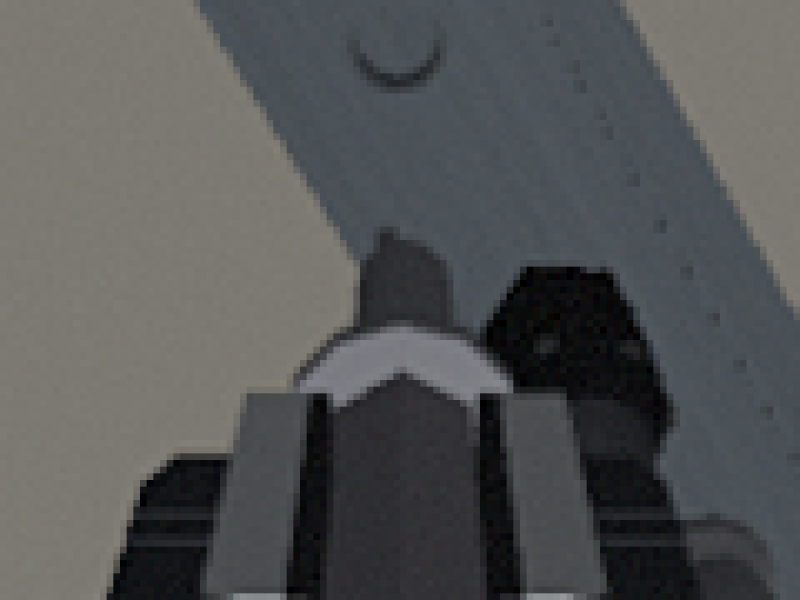

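The blade's far corner sticks out up-left of the shank at crop (385,235). So the blade lies at the tool frame's (+x,−y) 30° direction: blade heading = tool heading + 0.524 = 1.79, which is consistent with the hexagon. Now to the left trimmer.

```bash
python3 -m handwheel '[0,0,-0.03,0,0,0,1, -0.0359,0.00976,0,0,0,0,1, -0.0359,0.00976,0,0,0,0,1, -0.0359,0.00976,0,0,0,0,1, -0.0359,0.00976,0,0,0,0,1, -0.0359,0.00976,0,0,0,0,1, -0.0359,0.00976,0,0,0,0,1, -0.0359,0.00976,0,0,0,0,1, -0.0359,0.00976,0,0,0,0,1, -0.0359,0.00976,0,0,0,0,1, -0.0359,0.00976,0,0,0,0,1, -0.0359,0.00976,0,0,0,0,1, -0.0359,0.00976,0,0,0,0,1, 0,0,0.03,0,0,-0.1222,1, 0,0,0.03,0,0,-0.1222,1, 0,0,0.03,0,0,-0.1222,1, 0,0,0.03,0,0,-0.1222,1, 0,0,0,0,0,0,1, 0,0,0,0,0,0,1]'
cat >> h.py <<'E'
from scipy.spatial.transform import Rotation as Ro
def where(target=None,heading=None):
    s=sensors.get_state();R=Ro.from_quat(s["tcp_rot"]).as_matrix()
    h=np.arctan2(R[1,0],R[0,0]);print("ee",np.round(s["ee_pos"],4),"head",round(h,3),"zax",np.round(R[:,2],4),"F",np.round(s["ft_force"],1),"q6",round(s["qpos"][5],2),"grip",round(s["grip_force"],1),"t",s["time"])
    if target is not None:
        print("shift tool",np.round(R.T@(np.array(target)-s["ee_pos"]),4))
    return s,R
E
python3 - <<'E'
from h import *
s,R=where((.4991,-.1513,.144))
i,im=snap("l1")
p=proj(i,s["ee_pos"]+R@np.array((0,0,.0687)));q=proj(i,np.array([.4991,-.1513,.046]));print(p,q)
x,y=int(p[0]-80),int(p[1]-75);print(x,y)
cv2.imwrite("pics/l1c.png",cv2.resize(im[y:y+120,x:x+160],(800,600),interpolation=3))
E
```

```text
time: 10.32
ee_pos: [0.4981, -0.1513, 0.1803]
tcp_rot: [0.64, 0.768, -0.0, -0.002]
ft_force: [0.1, -0.4, 0.7]
opening: 0.132
grip_force: 39.1
ee [ 0.4981 -0.1513  0.1803] head 1.753 zax [-0.0036  0.0021 -1.    ] F [ 0.1 -0.4  0.7] q6 -0.7 grip 39.1 t 10.3167
shift tool [-0.0003  0.0011  0.0363]
[282.53056585 220.56883427] [283.8821785  201.28753369]
202 145
```

View pics/l1c.png

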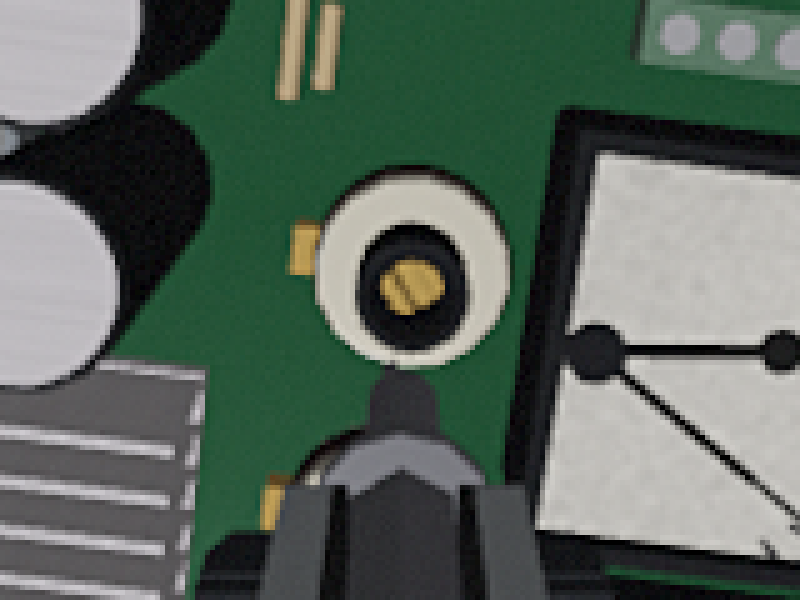

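The picture shows the slot at crop (413,287), its line leaning up-left as the blade does, and the blade tip at about (385,368). Hence a small shift of +0.8 mm x, +1.4 mm y, then down.

```bash
python3 -m handwheel '[0.0008,0.0014,0.018,0,0,0,1, 0,0,0.018,0,0,0,1, 0,0,0.012,0,0,0,1, 0,0,0.01,0,0,0,1, 0,0,0.003,0,0,0,1, 0,0,0,0,0,0,1, 0,0,0,0,0,0,1]'
python3 -c "
from h import *; where((.4991,-.1513,.111))"
```

```text
time: 10.95
ee_pos: [0.5006, -0.1509, 0.1217]
tcp_rot: [0.639, 0.769, 0.0, 0.001]
ft_force: [-0.8, -0.4, 0.2]
opening: 0.133
grip_force: 39.1
ee [ 0.5006 -0.1509  0.1217] head 1.755 zax [ 0.0021 -0.0012 -1.    ] F [-0.8 -0.4  0.2] q6 -0.7 grip 39.1 t 10.95
shift tool [-0.0001 -0.0016  0.0107]
```

```bash
python3 -m handwheel '[0,0,0.003,0,0,0,1, 0,0,0.003,0,0,0,1, 0,0,0.002,0,0,0,1, 0,0,0,0,0,0,1]'
python3 -c "
from h import *; where((.4991,-.1513,.111))"
python3 -m handwheel '[0,0,0.002,0,0,0,1, 0,0,0.001,0,0,0,1, 0,0,0,0,0,0,1]'
python3 -c "
from h import *; where((.4991,-.1513,.111))"
```

```text
time: 11.28
ee_pos: [0.4998, -0.1505, 0.1121]
tcp_rot: [0.639, 0.77, -0.0, -0.0]
ft_force: [0.5, 0.4, 0.1]
opening: 0.127
grip_force: 39.1
ee [ 0.4998 -0.1505  0.1121] head 1.756 zax [-4.e-04  3.e-04 -1.e+00] F [0.5 0.4 0.1] q6 -0.71 grip 39.1 t 11.2833
shift tool [-0.0007 -0.0008  0.0011]
time: 11.53
ee_pos: [0.5001, -0.1507, 0.1096]
tcp_rot: [0.638, 0.77, 0.0, 0.0]
ft_force: [-0.3, 0.2, 3.6]
opening: 0.132
grip_force: 39.6
ee [ 0.5001 -0.1507  0.1096] head 1.757 zax [ 4.e-04 -3.e-04 -1.e+00] F [-0.3  0.2  3.6] q6 -0.71 grip 39.6 t 11.5333
shift tool [-0.0004 -0.0011 -0.0014]
```

The blade bottomed in the slot with 3.6 N at a tip height of about 41 mm. I'll back off 0.5 mm and turn.

```bash
python3 -m handwheel '[0,0,-0.0005,0,0,-0.12,1, 0,0,0,0,0,-0.125,1, 0,0,0,0,0,-0.125,1, 0,0,0,0,0,-0.125,1, 0,0,0,0,0,-0.125,1, 0,0,0,0,0,-0.125,1, 0,0,0,0,0,-0.125,1, 0,0,0,0,0,-0.125,1, 0,0,0,0,0,-0.125,1, 0,0,0,0,0,0,1, 0,0,0,0,0,0,1]'
python3 - <<'E'
from h import *
where((.4991,-.1513,.111))
i,im=snap("l2")
# rectify the left and right meters to the unit frame, 10 px/mm*... top view of z=.059 plane
y=.05;O=np.array([.4991,-.1513])-np.array([[np.cos(y),-np.sin(y)],[np.sin(y),np.cos(y)]])@np.array([-.014,.058])
print("unit origin",O)
E
cat >> h.py <<'E'
YAW=.05;RU=np.array([[np.cos(YAW),-np.sin(YAW)],[np.sin(YAW),np.cos(YAW)]])
ORG=(np.array([.5350,-.1561])+np.array([.5407,-.2598]))/2-RU@np.array([.022,0])
def rect(i,im,side,n=400,mm=100.):
    # view of a meter, up = unit x, left = unit y; scale n/mm px per mm
    sy=.052 if side=="L" else -.052; k=n/mm; src=[];dst=[]
    for a,b in((.005,sy+.04),(.005,sy-.04),(.095,sy-.04),(.095,sy+.04)):
        X=np.r_[ORG+RU@np.array([a,b]),.059]; src.append(proj(i,X)); dst.append((n/2-(b-sy)*1000*k,n-a*1000*k))
    H=cv2.getPerspectiveTransform(np.float32(src),np.float32(dst)); return cv2.warpPerspective(im,H,(n,n),flags=cv2.INTER_CUBIC)
def angles(R,n=400,mm=100.):
    # refine pivot as dark disc, then polar darkness profile: needle at radius 42-52 mm, marker disc at 36
    k=n/mm; g=cv2.GaussianBlur(cv2.cvtColor(R,cv2.COLOR_BGR2GRAY).astype(np.float32),(0,0),k*.5)
    t=np.zeros((2*int(6*k),)*2,np.float32)
    th=np.linspace(-.95,.95,761); out={}
    px,py=n/2,n-22*k
    def prof(r,w=0):
        x=px-np.sin(th)*r*k;yy=py-np.cos(th)*r*k
        return cv2.remap(g,x.astype(np.float32)[None],yy.astype(np.float32)[None],1)[0]
    nd=np.mean([prof(r) for r in np.arange(20,32,1.)],0); mk=np.mean([prof(r) for r in (34,35,36,37,38)],0); fr=np.mean([prof(r) for r in np.arange(41.5,47,.5)],0)
    c=lambda p:th[int(np.argmin(p))]
    return dict(needle_outer=round(c(fr),3),marker36=round(c(cv2.GaussianBlur(mk[None],(0,0),8)[0]),3),mid=round(c(nd),3))
E
python3 - <<'E'
from h import *
i1,a=load("u2");i2,b=load("l2")
o=[rect(i1,a,"L"),rect(i1,a,"R"),rect(i2,b,"L")]
for q in o: print(angles(q))
cv2.imwrite("pics/r1.png",cv2.resize(np.hstack(o[1:]),(800,400)))
E
```

```text
time: 12.45
ee_pos: [0.4998, -0.1509, 0.1098]
tcp_rot: [0.134, 0.991, -0.0, -0.0]
ft_force: [-2.4, -2.5, 0.3]
opening: 0.132
grip_force: 39.3
ee [ 0.4998 -0.1509  0.1098] head 2.873 zax [-4.e-04 -6.e-04 -1.e+00] F [-2.4 -2.5  0.3] q6 -1.82 grip 39.3 t 12.45
shift tool [ 0.0005 -0.0006 -0.0012]
unit origin [ 0.5159813  -0.20852781]
{'needle_outer': np.float64(-0.545), 'marker36': np.float64(0.165), 'mid': np.float64(0.123)}
{'needle_outer': np.float64(0.51), 'marker36': np.float64(0.05), 'mid': np.float64(0.108)}
{'needle_outer': np.float64(0.805), 'marker36': np.float64(0.675), 'mid': np.float64(0.397)}
```

View pics/r1.png

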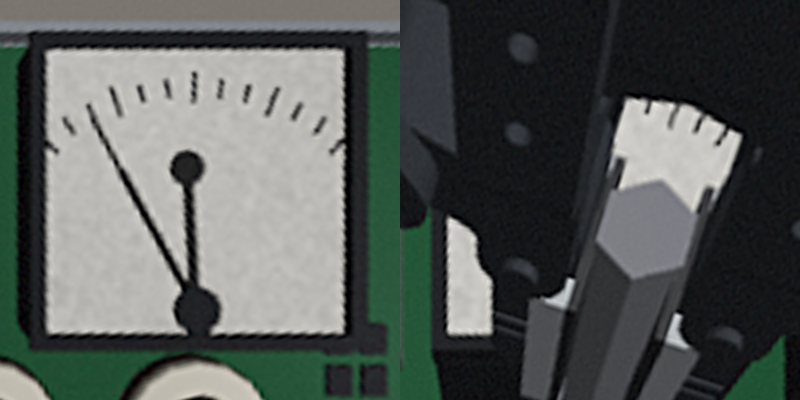

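The left-hand picture (right meter) rectifies well. Under the wrist camera the gripper hides the left meter, so I'll check it numerically through the other cameras.

```bash
cat >> h.py <<'E'
def ang2(R,n=400,mm=100.):
    k=n/mm; g=cv2.cvtColor(R,cv2.COLOR_BGR2GRAY).astype(np.float32)
    # pivot: best dark disc r=5.5mm near nominal
    d=cv2.filter2D(g,-1,cv2.getStructuringElement(2,(int(9*k)|1,)*2).astype(np.float32)/1000)
    x0,y0=int(n/2),int(n-22*k);w=int(4*k);s=d[y0-w:y0+w+1,x0-w:x0+w+1];_,_,m,_=cv2.minMaxLoc(s);px,py=x0-w+m[0],y0-w+m[1]
    th=np.linspace(-.85,.85,681);g=cv2.GaussianBlur(g,(0,0),k*.4)
    def prof(r):
        return cv2.remap(g,(px-np.sin(th)*r*k).astype(np.float32)[None],(py-np.cos(th)*r*k).astype(np.float32)[None],1)[0]
    def fit(rs,sig):
        p=np.mean([prof(r) for r in rs],0);b=np.median(p);q=cv2.GaussianBlur(p[None],(0,0),sig)[0];j=int(np.argmin(q));sl=slice(max(j-30,0),j+30);w=np.clip(.7*b-p[sl]+.3*p[sl].min(),0,None) if 0 else np.clip((b+p[sl].min())/2-p[sl],0,None)
        return round(float((th[sl]*w).sum()/w.sum()),3),round(float(b-p[j]),0),round(float(b),0)
    return dict(piv=(px-x0,py-y0),outer=fit(np.arange(41.5,46,.5),5),outer2=fit(np.arange(46,53,.5),5),mark=fit(np.arange(33,39.1,.5),16))
E
python3 - <<'E'
from h import *
i1,a=load("u2");i0,c=load("u1")
for q in("L","R"):
    print(q,ang2(rect(i1,a,q)),ang2(rect(i0,c,q)))
for cam in("scene","top"):
    b0=cv2.imread(f"pics/{cam}0.png");i,b=snap(cam+"1",cam)
    for q in("L","R"): print(cam,q,"before",ang2(rect(i,b0,q)),"\n   now",ang2(rect(i,b,q)))
i,b=load("scene1");b0=cv2.imread("pics/scene0.png")
o=np.vstack([np.hstack([rect(i,x,q,300) for q in "LR"]) for x in (b0,b)])
cv2.imwrite("pics/r2.png",o)
E
```

```text
L {'piv': (0, -6), 'outer': (-0.563, 110.0, 187.0), 'outer2': (-0.562, 114.0, 185.0), 'mark': (0.129, 142.0, 185.0)} {'piv': (-3, -3), 'outer': (-0.561, 104.0, 184.0), 'outer2': (-0.564, 99.0, 183.0), 'mark': (0.119, 151.0, 182.0)}
R {'piv': (-7, -3), 'outer': (0.484, 119.0, 187.0), 'outer2': (0.485, 118.0, 186.0), 'mark': (0.044, 151.0, 185.0)} {'piv': (-6, -4), 'outer': (0.493, 110.0, 183.0), 'outer2': (0.495, 104.0, 182.0), 'mark': (0.061, 145.0, 181.0)}
scene L before {'piv': (-8, 12), 'outer': (0.086, 123.0, 224.0), 'outer2': (0.835, 93.0, 226.0), 'mark': (0.089, 124.0, 224.0)} 
   now {'piv': (-8, 12), 'outer': (0.086, 122.0, 222.0), 'outer2': (0.835, 92.0, 223.0), 'mark': (0.082, 123.0, 222.0)}
scene R before {'piv': (-8, 13), 'outer': (0.033, 149.0, 223.0), 'outer2': (0.837, 71.0, 225.0), 'mark': (0.034, 136.0, 224.0)} 
   now {'piv': (-8, 14), 'outer': (0.035, 152.0, 221.0), 'outer2': (0.837, 70.0, 222.0), 'mark': (0.034, 132.0, 221.0)}
top L before {'piv': (-12, 7), 'outer': (-0.562, 74.0, 219.0), 'outer2': (-0.56, 75.0, 217.0), 'mark': (0.135, 181.0, 216.0)} 
   now {'piv': (16, 16), 'outer': (0.795, 61.0, 114.0), 'outer2': (0.423, 91.0, 151.0), 'mark': (0.813, 94.0, 166.0)}
top R before {'piv': (-14, 9), 'outer': (0.491, 124.0, 218.0), 'outer2': (0.485, 103.0, 218.0), 'mark': (0.064, 184.0, 215.0)} 
   now {'piv': (16, -16), 'outer': (-0.822, 181.0, 210.0), 'outer2': (-0.743, 140.0, 185.0), 'mark': (0.539, 71.0, 213.0)}
```

View pics/r2.png

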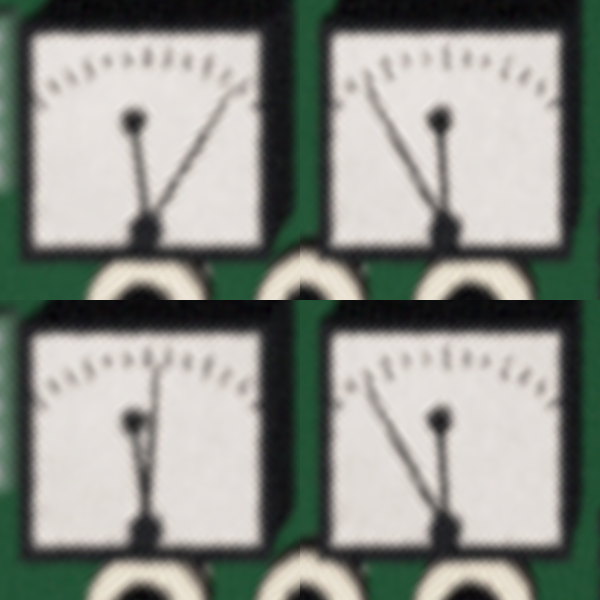

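Scene view, rectified (bottom row is now): the left needle has moved to about −0.07 with its marker at +0.12. The right needle is unmoved at about +0.5, marker about 0.05. Turn the left another 0.32 rad and measure with fixed pivots.

```bash
python3 -m handwheel '[0,0,0,0,0,-0.1,1, 0,0,0,0,0,-0.1,1, 0,0,0,0,0,-0.1,1, 0,0,0,0,0,0,1, 0,0,0,0,0,0,1]'
cat >> h.py <<'E'
def meas(i,b,q,n=400):
    R=rect(i,b,q,n);k=4.;px,py={"L":(195,304),"R":(191,307)}[q];g=cv2.GaussianBlur(cv2.cvtColor(R,cv2.COLOR_BGR2GRAY).astype(np.float32),(0,0),1.5)
    th=np.linspace(-.75,.75,601);o=[]
    for rs in((16,24),(33,39),(43,50)):
        p=np.mean([cv2.remap(g,(px-np.sin(th)*r*k).astype(np.float32)[None],(py-np.cos(th)*r*k).astype(np.float32)[None],1)[0] for r in np.arange(*rs,.5)],0)
        v=np.median(p)-p; from_=[]
        from scipy.signal import find_peaks
        pk,_=find_peaks(v,height=25,distance=30)
        o.append([(round(float(th[j]),3),int(v[j])) for j in sorted(pk,key=lambda j:-v[j])[:3]])
    return o
E
python3 - <<'E'
from h import *
where()
i,b=snap("scene2","scene");b0=cv2.imread("pics/scene0.png");b1=cv2.imread("pics/scene1.png")
for q in "LR":
    for x in(b0,b1,b): print(q,meas(i,x,q))
E
```

```text
time: 13.02
ee_pos: [0.4998, -0.1508, 0.1098]
tcp_rot: [-0.015, 1.0, -0.0, -0.0]
ft_force: [-2.4, -4.0, -0.1]
opening: 0.131
grip_force: 39.4
ee [ 0.4998 -0.1508  0.1098] head -3.111 zax [-3.e-04 -3.e-04 -1.e+00] F [-2.4 -4.  -0.1] q6 -2.12 grip 39.4 t 13.0167
L [[(0.115, 85), (-0.55, 74)], [(0.125, 169), (-0.552, 80)], [(-0.552, 57)]]
L [[(0.04, 129)], [(0.125, 167), (-0.015, 106)], [(-0.06, 65)]]
L [[(0.115, 95)], [(0.125, 175)], [(0.118, 64)]]
R [[(0.013, 93), (0.465, 79)], [(0.032, 179), (0.482, 77)], [(0.49, 63)]]
R [[(0.013, 92), (0.465, 77)], [(0.035, 176), (0.482, 77)], [(0.49, 63)]]
R [[(0.013, 92), (0.465, 77)], [(0.032, 177), (0.482, 78)], [(0.49, 63)]]
```

The left needle is at 0.118 against its marker at 0.125. I'll unload, lift out and move over the right trimmer.

```bash
python3 -m handwheel '[0,0,0,0,0,0.1,1, 0,0,-0.008,0,0,0,1, 0,0,-0.03,0,0,0,1, 0,0,-0.037,0,0,0,1, -0.0035,-0.0288,0,0,0,0,1, -0.0035,-0.0288,0,0,0,0,1, -0.0035,-0.0288,0,0,0,0,1, -0.0035,-0.0288,0,0,0,0,1, 0,0,0,0,0,-0.115,1, 0,0,0,0,0,-0.115,1, 0,0,0,0,0,-0.115,1, 0,0,0,0,0,-0.115,1, 0,0,0,0,0,0,1, 0,0,0,0,0,0,1]'
python3 - <<'E'
from h import *
s,R=where((.5057,-.2667,.118))
i,b=snap("scene3","scene")
for q in "LR": print(q,meas(i,b,q))
E
```

```text
time: 14.23
ee_pos: [0.5067, -0.2661, 0.1852]
tcp_rot: [-0.195, 0.981, 0.0, 0.0]
ft_force: [-0.0, 0.3, -0.4]
opening: 0.129
grip_force: 39.2
ee [ 0.5067 -0.2661  0.1852] head -2.749 zax [ 9.e-04  4.e-04 -1.e+00] F [-0.   0.3 -0.4] q6 -2.65 grip 39.2 t 14.2333
shift tool [ 0.0012 -0.0002  0.0672]
L [[(0.115, 96)], [(0.123, 179)], [(0.118, 64)]]
R [[(0.013, 94), (0.465, 79)], [(0.032, 179), (0.482, 78)], [(0.49, 62)]]
```

```bash
python3 -m handwheel '[0.001,0,0.03,0,0,0,1, 0,0,0.023,0,0,0,1, 0,0,0.01,0,0,0,1, 0,0,0,0,0,0,1, 0,0,0.003,0,0,0,1, 0,0,0.003,0,0,0,1, 0,0,0.003,0,0,0,1, 0,0,0,0,0,0,1, 0,0,0,0,0,0,1]'
python3 -c "
from h import *; where((.5057,-.2667,.110))"
```

```text
time: 15.03
ee_pos: [0.5055, -0.267, 0.1132]
tcp_rot: [-0.196, 0.981, -0.0, 0.0]
ft_force: [-0.0, -0.6, -0.1]
opening: 0.133
grip_force: 39.2
ee [ 0.5055 -0.267   0.1132] head -2.747 zax [ 3.e-04 -5.e-04 -1.e+00] F [-0.  -0.6 -0.1] q6 -2.66 grip 39.2 t 15.0333
shift tool [-0.0002  0.0002  0.0032]
```

```bash
python3 -m handwheel '[0,0,0.002,0,0,0,1, 0,0,0.001,0,0,0,1, 0,0,0,0,0,0,1, 0,0,0,0,0,0.1,1, 0,0,0,0,0,0.1,1, 0,0,0,0,0,0.1,1, 0,0,0,0,0,0.1,1, 0,0,0,0,0,0.1,1, 0,0,0,0,0,0.1,1, 0,0,0,0,0,0.1,1, 0,0,0,0,0,0.1,1, 0,0,0,0,0,0,1, 0,0,0,0,0,0,1]'
python3 - <<'E'
from h import *
s,R=where((.5057,-.2667,.118))
i,b=snap("scene4","scene")
for q in "LR": print(q,meas(i,b,q))
E
```

```text
time: 16.12
ee_pos: [0.5056, -0.2666, 0.1098]
tcp_rot: [0.2, 0.98, 0.0, 0.0]
ft_force: [0.2, 1.3, -0.5]
opening: 0.135
grip_force: 39.3
ee [ 0.5056 -0.2666  0.1098] head 2.74 zax [ 1.e-04  5.e-04 -1.e+00] F [ 0.2  1.3 -0.5] q6 -1.86 grip 39.3 t 16.1167
shift tool [-0.0002 -0.0001 -0.0082]
L [[(0.115, 96)], [(0.125, 179)], [(0.118, 64)]]
R [[(0.022, 102), (0.225, 98)], [(0.032, 179), (0.255, 83)], [(0.258, 62)]]
```

```bash
python3 -m handwheel '[0,0,0,0,0,0.12,1, 0,0,0,0,0,0.12,1, 0,0,0,0,0,0.12,1, 0,0,0,0,0,0,1, 0,0,0,0,0,0,1]'
python3 - <<'E'
from h import *
where()
i,b=snap("scene5","scene")
for q in "LR": print(q,meas(i,b,q))
E
```

```text
time: 16.58
ee_pos: [0.5057, -0.2667, 0.1098]
tcp_rot: [0.371, 0.929, 0.0, 0.0]
ft_force: [1.7, 1.4, -1.3]
opening: 0.131
grip_force: 39.3
ee [ 0.5057 -0.2667  0.1098] head 2.382 zax [ 5.e-04  2.e-04 -1.e+00] F [ 1.7  1.4 -1.3] q6 -1.5 grip 39.3 t 16.5833
L [[(0.115, 96)], [(0.123, 178)], [(0.118, 64)]]
R [[(0.013, 103)], [(0.035, 188)], [(0.042, 65)]]
```

The right needle is at 0.042 against its marker at 0.035. Lift out, turn back and carry the tool to the rack.

```bash
python3 -m handwheel '[0,0,0,0,0,-0.1,1, 0,0,-0.008,0,0,0,1, 0,0,-0.03,0,0,0,1, 0,0,-0.038,0,0,0.121,1, 0,0,-0.038,0,0,0.121,1, 0,0,-0.038,0,0,0.121,1, 0,0,-0.038,0,0,0.121,1, 0,0,0,0,0,0.121,1, 0,0,0,0,0,0.121,1, 0,0,0,0,0,0.121,1, 0,0,0,0,0,0.121,1, 0,0,0,0,0,0.121,1, 0,0,0,0,0,0.121,1, 0,0,0,0,0,0,1, 0,0,0,0,0,0,1]'
python3 - <<'E'
from h import *
where((.5165,.2949,.30))
i,b=snap("w6")
for q in "LR": print(q,ang2(rect(i,b,q)))
i,b=snap("scene6","scene")
for q in "LR": print(q,meas(i,b,q))
E
```

```text
time: 17.88
ee_pos: [0.5053, -0.2669, 0.3003]
tcp_rot: [0.805, 0.593, -0.0, 0.0]
ft_force: [-0.2, -0.1, -0.4]
opening: 0.132
grip_force: 39.3
ee [ 0.5053 -0.2669  0.3003] head 1.27 zax [ 2.e-04 -5.e-04 -1.e+00] F [-0.2 -0.1 -0.4] q6 -0.39 grip 39.3 t 17.8833
shift tool [ 0.5399 -0.1557  0.    ]
L {'piv': (-2, -1), 'outer': (0.103, 91.0, 186.0), 'outer2': (0.101, 96.0, 185.0), 'mark': (0.11, 164.0, 184.0)}
R {'piv': (-4, -2), 'outer': (0.044, 101.0, 187.0), 'outer2': (0.045, 85.0, 186.0), 'mark': (0.054, 171.0, 185.0)}
L [[(0.115, 96)], [(0.125, 178)], [(0.118, 63)]]
R [[(0.013, 102)], [(0.032, 189)], [(0.042, 65)]]
```

The wrist camera confirms both needles are within 0.01 rad of their markers. Carry on to the rack.

```bash
python3 -m handwheel '[0.036,-0.0104,0,0,0,0,1, 0.036,-0.0104,0,0,0,0,1, 0.036,-0.0104,0,0,0,0,1, 0.036,-0.0104,0,0,0,0,1, 0.036,-0.0104,0,0,0,0,1, 0.036,-0.0104,0,0,0,0,1, 0.036,-0.0104,0,0,0,0,1, 0.036,-0.0104,0,0,0,0,1, 0.036,-0.0104,0,0,0,0,1, 0.036,-0.0104,0,0,0,0,1, 0.036,-0.0104,0,0,0,0,1, 0.036,-0.0104,0,0,0,0,1, 0.036,-0.0104,0,0,0,0,1, 0.036,-0.0104,0,0,0,0,1, 0.036,-0.0104,0,0,0,0,1, 0,0,0.04,0,0,0,1, 0,0,0.04,0,0,0,1, 0,0,0.04,0,0,0,1, 0,0,0,0,0,0,1, 0,0,0,0,0,0,1]'
python3 - <<'E'
from h import *
where((.5159,.2947,.157))
i,im=snap("p1")
g=im
for nm in ("rack","tuner"): print(nm,[(round(d["score"],2),np.round(d["centre"],1).tolist()) for d in viewer.spot_in("wrist",nm)])
E
```

```text
time: 19.65
ee_pos: [0.5182, 0.2949, 0.1796]
tcp_rot: [0.806, 0.592, -0.001, -0.0]
ft_force: [0.4, -0.3, 0.8]
opening: 0.132
grip_force: 39.2
ee [0.5182 0.2949 0.1796] head 1.268 zax [-0.0027 -0.001  -1.    ] F [ 0.4 -0.3  0.8] q6 0.62 grip 39.2 t 19.65
shift tool [-0.0009 -0.002   0.0226]
rack [(0.57, [477.0, 65.7]), (0.56, [303.6, 209.7])]
tuner [(0.6, [284.4, 274.2])]
```

```bash
python3 -m handwheel '[-0.0009,-0.002,0.02,0,0,0,1, 0,0,0.01,0,0,0,1, 0,0,0.01,0,0,0,1, 0,0,0.01,0,0,0,1, 0,0,0.01,0,0,0,1, 0,0,0,0,0,0,1, 0,0,0,0,0,0,1]'
python3 -c "
from h import *; where((.5159,.2947,.0945))"
```

```text
time: 20.38
ee_pos: [0.5163, 0.2948, 0.1196]
tcp_rot: [0.806, 0.592, -0.0, -0.0]
ft_force: [0.1, 0.0, -0.0]
opening: 0.135
grip_force: 39.3
ee [0.5163 0.2948 0.1196] head 1.267 zax [-7.e-04 -2.e-04 -1.e+00] F [ 0.1  0.  -0. ] q6 0.62 grip 39.3 t 20.3833
shift tool [-0.0002 -0.0003  0.0251]
```

```bash
python3 -m handwheel '[0,0,0.01,0,0,0,1, 0,0,0.01,0,0,0,1, 0,0,0.004,0,0,0,1, 0,0,0.001,0,0,0,1, 0,0,0,0,0,0,1, 0,0,0,0,0,0,1]'
python3 -c "
from h import *; where((.5159,.2947,.0945))"
```

```text
time: 20.88
ee_pos: [0.5163, 0.2949, 0.0949]
tcp_rot: [0.806, 0.592, 0.0, 0.0]
ft_force: [-0.0, -0.2, -0.7]
opening: 0.133
grip_force: 39.3
ee [0.5163 0.2949 0.0949] head 1.267 zax [ 2.e-04  1.e-04 -1.e+00] F [-0.  -0.2 -0.7] q6 0.62 grip 39.3 t 20.8833
shift tool [-0.0003 -0.0004  0.0004]
```

```bash
python3 -m handwheel '[0,0,0.001,0,0,0,1, 0,0,0,0,0,0,1, 0,0,0,0,0,0,0.4, 0,0,0,0,0,0,0.2, 0,0,0,0,0,0,0, 0,0,0,0,0,0,0, 0,0,0,0,0,0,0, 0,0,0,0,0,0,0, 0,0,-0.01,0,0,0,0, 0,0,-0.03,0,0,0,0, 0,0,-0.04,0,0,0,0, 0,0,-0.04,0,0,0,0, 0,0,-0.04,0,0,0,0, 0,0,0,0,0,0,0, 0,0,0,0,0,0,0]'
python3 - <<'E'
from h import *
where()
i,im=snap("f1")
print([(d["score"],d["centre"]) for d in viewer.spot_in("wrist","tuner")], proj(i,np.array([.516,.2945,.134])),proj(i,np.array([.516,.2945,.079])),proj(i,np.array([.516,.2945,.105])))
h=cv2.cvtColor(im,cv2.COLOR_BGR2GRAY)
m=viewer.cut_out("wrist","tuner")[0]["mask"];ys,xs=np.where(m);print("mask",xs.min(),xs.max(),ys.min(),ys.max())
top=m&(h>110);ys,xs=np.where(top);print("bright parts (collar, top)");n,l,st,c=cv2.connectedComponentsWithStats(top.astype(np.uint8));print(st[1:],c[1:])
S,b=snap("scene7","scene");print([(d["score"],d["centre"]) for d in viewer.spot_in("scene","tuner")])
for q in "LR": print(q,meas(S,b,q))
# compare rack region with start
b0=cv2.imread("pics/scene0.png");d=cv2.absdiff(b,b0).max(2);print("diff near can/bar/rack",d[165:240,215:262].mean(),d[230:300,290:380].mean(),d[90:190,280:350].mean())
E
```

```text
time: 22.13
ee_pos: [0.5167, 0.2951, 0.2569]
tcp_rot: [0.806, 0.592, 0.003, 0.001]
ft_force: [-0.4, 0.0, -0.3]
opening: 0.498
grip_force: 0.0
ee [0.5167 0.2951 0.2569] head 1.267 zax [ 0.0054  0.0018 -1.    ] F [-0.4  0.  -0.3] q6 0.62 grip 0.0 t 22.1333
[(0.9, [280.0, 194.6])] [281.32269361 204.59512151] [281.20330709 192.89643683] [281.25449036 197.91188514]
mask 273 290 184 211
bright parts (collar, top)
[[273 185  18  15  89]
 [276 199  12  13 110]] [[281.5505618  190.25842697]
 [281.32727273 204.90909091]]
[(0.53, [328.6, 103.0])]
L [[(0.115, 96)], [(0.125, 177)], [(0.118, 65)]]
R [[(0.013, 102)], [(0.035, 186)], [(0.042, 65)]]
diff near can/bar/rack 3.099290780141844 3.108730158730159 3.004
```

```bash
python3 -c "
from rig import r; print(r.close_job())"
```

```text
the job is handed in; nothing more can be done
None
```

I turned both trimmers until their needles lay within about 0.01 rad of the marker hands and stood the tuning tool upright back in its rack hole. The last scene picture shows no shift of the other things on the bench. I handed the job in at about 22 s; the call returned no verdict.

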